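# Set the casting flasks over their wax trees

### The job

The wax trees stand on their rubber bases ready for investing: lower each steel flask over the wax tree on the base of its own size, so that it stands upright and centred with its whole lower rim on the rubber. Set the flasks down gently, without knocking the wax trees or shifting the bases, and leave the white jar and the white dish where they are.

Things in the scene. Friction and masses are not known exactly. Their poses are not given: they have to be found in the camera images.
- flask_66: loose steel casting flask: an upright tube open at both ends, 66 mm outside diameter, wall 3 mm, 70 mm tall, about 0.33 kg. Origin: centre of its lower rim (on the bench at the start); z up along the tube, x and y of no meaning.
- flask_54: loose steel casting flask: an upright tube open at both ends, 54 mm outside diameter, wall 3 mm, 62 mm tall, about 0.23 kg. Origin: centre of its lower rim (on the bench at the start); z up along the tube, x and y of no meaning.
- flask_43: loose steel casting flask: an upright tube open at both ends, 43 mm outside diameter, wall 3 mm, 54 mm tall, about 0.16 kg. Origin: centre of its lower rim (on the bench at the start); z up along the tube, x and y of no meaning.
- flask_32: loose steel casting flask: an upright tube open at both ends, 32 mm outside diameter, wall 3 mm, 46 mm tall, about 0.10 kg. Origin: centre of its lower rim (on the bench at the start); z up along the tube, x and y of no meaning.
- base_66: loose black rubber sprue base for the 66 mm flask: a flat disc 82 mm across and 8 mm thick, with a light grey ring on top marking where that flask's rim stands, and a green wax tree fixed in its centre. The tree lies within an upright cylinder of 19.5 mm radius and reaches 70 mm above the bench, so the seated flask hides it. Light, so it slides or tips if knocked. Origin: centre of the disc's underside, on the bench; z up.
- base_54: loose black rubber sprue base for the 54 mm flask: a flat disc 70 mm across and 8 mm thick, with a light grey ring on top marking where that flask's rim stands, and a blue wax tree fixed in its centre. The tree lies within an upright cylinder of 14.5 mm radius and reaches 62 mm above the bench, so the seated flask hides it. Light, so it slides or tips if knocked. Origin: centre of the disc's underside, on the bench; z up.
- base_43: loose black rubber sprue base for the 43 mm flask: a flat disc 59 mm across and 8 mm thick, with a light grey ring on top marking where that flask's rim stands, and a red wax tree fixed in its centre. The tree lies within an upright cylinder of 9.5 mm radius and reaches 54 mm above the bench, so the seated flask hides it. Light, so it slides or tips if knocked. Origin: centre of the disc's underside, on the bench; z up.
- base_32: loose black rubber sprue base for the 32 mm flask: a flat disc 48 mm across and 8 mm thick, with a light grey ring on top marking where that flask's rim stands, and a yellow wax tree fixed in its centre. The tree lies within an upright cylinder of 5 mm radius and reaches 46 mm above the bench, so the seated flask hides it. Light, so it slides or tips if knocked. Origin: centre of the disc's underside, on the bench; z up.
- flux_jar: bystander: closed white plastic jar with a blue band, 52 mm across, 38 mm tall, loose. Origin: centre of its underside; z up.
- borax_dish: bystander: open round white ceramic dish, 72 mm across the rim, 22 mm tall, loose. Origin: centre of its underside; z up.
Not all that is in view belongs to the job. What is shaped like the flask_43 but pink is not meant.

How it is judged:
By the outcome, as a careful person would: the job done as asked, in the order asked, and still so for the second after the job is handed in, with the robot touching nothing.
It also fails if it takes over 112 s, if anything falls off the work surface, if the arm or the gripper's body presses on something with over 40 N, if the wrist force passes 120 N, or if a joint passes its speed limit or range.

### The arm

A 6-joint arm with a two-finger parallel gripper is mounted at the origin on the work surface. World frame = base frame: x ahead of the robot, y to its left, z up, the work surface at z = 0. Lengths are in m, angles in rad, forces in N, time in s.
With the tool pointing down it reaches from about 0.25 to 0.775 m from the base axis. Payload 4 kg.
Tool frame: the origin (TCP) lies at the centre of the arm's flange, where the gripper is bolted on; the fingertips stand 199 mm ahead of it and the grasp point (between the pads) lies 180 mm ahead of it (robot.tcp_to_tips is the z of the fingertips in the tool frame, in m); z points along the fingers, y is the line along which they close (so a half turn about z gives the same grasp; the last joint's range is limited). The gripper opens to 94 mm and grips with 3 to 60 N. Pads are 16 mm wide; open, the fingers measure 119 mm over their backs; the gripper's body (75 mm by 177 mm) begins 78 mm behind the grasp point.
Start: joints at [1.158, 0.087, 1.371, -0, 1.684, -0.103], TCP at [0.168, 0.524, 0.405] pointing down, gripper open.
Joint ranges: [-3.1, 3.1], [-0.76, 2.03], [0.27, 2.55], [-1.08, 4.22], [0.17, 2.65], [-2.57, 2.57]. Speed limits (rad/s): [2.79, 2.79, 3.14, 3.14, 3.14, 3.14].

### API

Orientations are given as [roll, pitch, yaw] about the fixed x, y, z axes, in that order (R = Rz(yaw) Ry(pitch) Rx(roll)).
In Python, from bench import robot gives the robot as it stands.
- The arm moves only by the tool play_rows, never from a script. Its arguments are lists of equal length, an entry for each row: "translation": the shift along the tool's x, y, z scaled (see below), a list of three; "twist": the turn, a rotation vector about the tool's x, y, z scaled (see below), a list of three; "gripper": the opening, from -1 (shut) to 1 (fully open). A call has 1 to 8 rows; each row shifts and turns the commanded pose from where the row before left it, along the tool's axes as they then stand; what a row does not reach is not made up. The controller multiplies each number of a shift by 0.04 m and each number of a turn by 0.1 rad. A row lasts 1/10 s, in which the tool goes at most 50 mm and 8.59 degrees, less where a joint would pass 70% of its speed; a pose out of reach is approached as far as the arm can. A call with a number of a shift or a turn outside -1 to 1 is refused whole. A call with a gripper value outside its range is refused whole. The fingers move at their own pace and stop on an object; the grip force is fixed at half the most. Time passes only in rows, so rows that do not move let the fingers close. It gives the time, the measured TCP pose, the force, the opening and the grip force at its end, in the units of the state.
- robot.get_obs(): the state, without advancing time (a new reading comes with each control period).
- robot.snapshot(name): name is "scene" or "top" or "wrist"; returns the picture (480x640x3 uint8, red, green, blue); there is no depth.
- robot.camera_model(name): a dict with "camera_matrix" (3x3 intrinsics, pixels), "rvec" (rotation vector, rad) and "tvec" (3), from world to camera coordinates, as OpenCV has them. Camera axes: x right, y down, z forward; pixel columns grow to the right and rows downward; lengths in m; the calibration is good to about 2 mm. A picture is of the moment at which its call begins: read the wrist's pose just before it. camera_model takes no time and is no camera call; for the wrist camera it gives the pose at the moment of the call.
- robot.close_job(): hands the job in; it is judged then, once.
Trained networks look in the newest picture that a camera, given by its name, has taken for a name from the list of things; names that differ only in an ending like _2 or _b are one class to them, and where a whole thing is asked for, a point or a joint stands for the part that bears it (a point fixed in the world has none). Each returns a list of dicts, best first, with "score" (0 to 1); they miss things now and then, are a little off and sometimes report something else, mostly with a low value. They report only what shows in the picture. A call takes as long as a camera call. They do not tell look-alikes from the thing itself.
- robot.recognise(name, camera): "centre" ([x, y, z] in m, in world coordinates, good to about 4 mm: the middle of the surface that is visible of it).
- robot.spot_point(name, camera): "centre" ([x, y, z] in m, in world coordinates, good to about 4 mm: a listed point, or the origin of a listed thing).
The state is a dict: "time": time; "joint_positions": joint angles; "qvel": joint speeds; "joint_torque": joint torques, N m; "tool_pos": TCP position; "ee_rot": TCP orientation; "wrist_force": force on the tool from outside, world axes, zero at the start; "wrist_torque": the same for the moment, N m; "width": finger opening in m; "finger_force": force on a finger pad.
Only numpy, scipy, OpenCV 4.12 (cv2) and the standard library are available. Lean on these libraries where they do the work, as an engineer would, in place of code of your own. Each camera call takes 0.05 s, during which the arm holds its last target. There are 200 camera calls.

## Working session

There is one attempt and no reset: what is moved stays moved. The work goes in short steps, Python scripts to look and compute and a tool call to move; the robot and the scene stay as the last step left them, time stands still between calls to the robot, and variables do not carry over. Pictures are saved under pics/ and viewed, at most 14 in all, crops included, and the job is handed in when it is done.

Besides the shell and the picture viewer there is one more tool, called in YAML: its name, and indented under it one key for each argument. play_rows: Moves the arm, as the interface text tells. Its arguments: {"type":"object","properties":{"translation":{"type":"array","items":{"type":"array","items":{"type":"number","minimum":-1,"maximum":1}}},"twist":{"type":"array","items":{"type":"array","items":{"type":"number","minimum":-1,"maximum":1}}},"gripper":{"type":"array","items":{"type":"number"}}},"required":["translation","twist","gripper"]}

```bash
mkdir -p pics; ls; python3 - <<'E'
from bench import robot
import cv2
for c in ("top","scene"):
    im=robot.snapshot(c); cv2.imwrite(f"pics/{c}0.png",im[:,:,::-1])
o=robot.get_obs(); print(o["time"],o["tool_pos"],o["ee_rot"],o["width"])
for n in ["flask_66","flask_54","flask_43","flask_32","base_66","base_54","base_43","base_32","flux_jar","borax_dish"]:
    print(n,[(round(d["score"],2),[round(float(v),3) for v in d["centre"]]) for d in robot.spot_point(n,"top")[:4]])
m=robot.camera_model("top");print(m)
E
```

```text
pics
0.1 [0.16764974 0.52372361 0.40364903] [-3.13967593e+00 -2.37613418e-04  2.83179345e+00] 0.09417800942084041
flask_66 [(0.83, [0.499, -0.418, -0.003]), (0.83, [0.596, -0.228, -0.003]), (0.82, [0.376, -0.273, -0.001]), (0.71, [0.494, 0.406, 0.003])]
flask_54 [(0.83, [0.499, -0.418, -0.003]), (0.83, [0.596, -0.228, -0.003]), (0.82, [0.376, -0.273, -0.001]), (0.71, [0.494, 0.406, 0.003])]
flask_43 [(0.83, [0.499, -0.418, -0.003]), (0.83, [0.596, -0.228, -0.003]), (0.82, [0.376, -0.273, -0.001]), (0.71, [0.494, 0.406, 0.003])]
flask_32 [(0.83, [0.499, -0.418, -0.003]), (0.83, [0.596, -0.228, -0.003]), (0.82, [0.376, -0.273, -0.001]), (0.71, [0.494, 0.406, 0.003])]
base_66 [(0.98, [0.454, -0.147, 0.002]), (0.81, [0.63, 0.215, -0.003]), (0.74, [0.48, 0.014, 0.003]), (0.55, [0.634, 0.017, 0.002])]
base_54 [(0.98, [0.454, -0.147, 0.002]), (0.81, [0.63, 0.215, -0.003]), (0.74, [0.48, 0.014, 0.003]), (0.55, [0.634, 0.017, 0.002])]
base_43 [(0.98, [0.454, -0.147, 0.002]), (0.81, [0.63, 0.215, -0.003]), (0.74, [0.48, 0.014, 0.003]), (0.55, [0.634, 0.017, 0.002])]
base_32 [(0.98, [0.454, -0.147, 0.002]), (0.81, [0.63, 0.215, -0.003]), (0.74, [0.48, 0.014, 0.003]), (0.55, [0.634, 0.017, 0.002])]
flux_jar [(0.85, [0.386, 0.27, 0.003])]
borax_dish [(0.65, [0.462, 0.15, 0.001])]
{'camera_matrix': array([[480.83302599,   0.        , 321.04077758],
       [  0.        , 480.83302599, 240.15086213],
       [  0.        ,   0.        ,   1.        ]]), 'rvec': array([ 1.94147525, -2.29158933,  0.23600932]), 'tvec': array([0.07228791, 0.51887039, 0.83974536])}
```

View pics/top0.png

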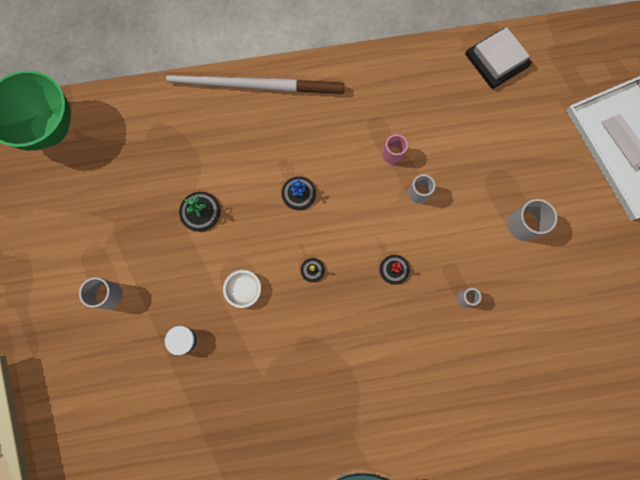

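View pics/scene0.png

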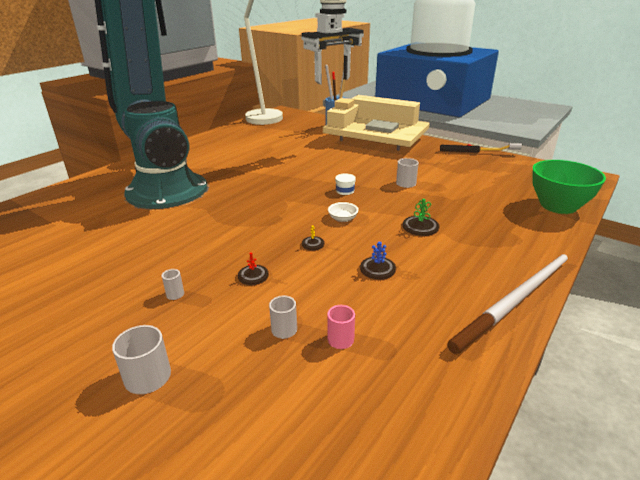

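```bash
cat > h.py <<'E'
import numpy as np, cv2
from bench import robot
H={66:.070,54:.062,43:.054,32:.046}; RB={66:.041,54:.035,43:.0295,32:.024}
def proj(m,P):
    return cv2.projectPoints(np.asarray(P,float),m["rvec"],m["tvec"],m["camera_matrix"],None)[0][:,0]
def fit(im,m,c,circles,span=.014):
    """circles: (r,z,sign); sign +1 brighter outward, 0 either."""
    g=cv2.GaussianBlur(cv2.cvtColor(im,cv2.COLOR_RGB2GRAY).astype(np.float32),(0,0),.8)
    t=np.linspace(0,2*np.pi,120,endpoint=False); u=np.c_[np.cos(t),np.sin(t),0*t]
    def score(x,y):
        s=0
        for r,z,sg in circles:
            o=np.array([x,y,z]); d=.0015
            a,b=[proj(m,o+u*(r+e)).astype(np.float32) for e in(d,-d)]
            v=(cv2.remap(g,a[:,0],a[:,1],1)-cv2.remap(g,b[:,0],b[:,1],1)).ravel()
            s+=np.mean(np.clip(v*sg,-40,40) if sg else np.clip(abs(v),0,40))
        return s
    c=np.array(c[:2],float)
    for sp,st in((span,.001),(.001,.00025)):
        k=np.arange(-sp,sp+st/2,st)
        S=np.array([[score(c[0]+i,c[1]+j) for j in k] for i in k]); i,j=np.unravel_index(S.argmax(),S.shape)
        c=c+[k[i],k[j]]
    return c.round(4),round(float(S.max()),1)
def flask(im,m,d,c,z0=0.,**k): return fit(im,m,c,[(d/2e3,z0+H[d],0),(d/2e3-.003,z0+H[d],0)],**k)
def base(im,m,d,c,**k): return fit(im,m,c,[(RB[d],.008,1)],**k)
def draw(im,m,c,r,z,col=(0,255,0)):
    t=np.linspace(0,2*np.pi,60); p=proj(m,np.c_[c[0]+r*np.cos(t),c[1]+r*np.sin(t),0*t+z])
    cv2.polylines(im,[np.round(p*8).astype(int)],True,col,1,cv2.LINE_AA,3)
def rows(dst):
    "tool-frame shift in units of 0.04 m to bring the TCP to dst"
    o=robot.get_obs(); from scipy.spatial.transform import Rotation as R
    return (R.from_euler("xyz",o["ee_rot"]).inv().apply(np.array(dst)-o["tool_pos"])/.04).round(3)
E
python3 - <<'E'
from h import *
im=cv2.imread("pics/top0.png")[:,:,::-1].copy(); m=robot.camera_model("top")
F={66:(.499,-.418),54:(.494,.406),43:(.596,-.228),32:(.376,-.273)}
B={66:(.63,.215),54:(.634,.017),43:(.454,-.147),32:(.48,.014)}
o=im.copy()
for d in F:
    f=flask(im,m,d,F[d]); b=base(im,m,d,B[d]); print(d,f,b)
    draw(o,m,f[0],d/2e3,H[d]); draw(o,m,b[0],RB[d],.008,(255,255,0))
o=cv2.resize(o[130:330,60:580],None,fx=1.53,fy=1.53,interpolation=cv2.INTER_CUBIC)
cv2.imwrite("pics/fit0.png",o[:,:,::-1])
print(robot.camera_model("wrist"), robot.get_obs()["tool_pos"])
E
```

```text
66 (array([ 0.4998, -0.416 ]), 58.1) (array([0.6302, 0.2115]), 34.1)
54 (array([0.4952, 0.405 ]), 70.4) (array([0.6352, 0.013 ]), 36.3)
43 (array([ 0.598 , -0.2235]), 57.2) (array([ 0.4532, -0.1458]), 36.1)
32 (array([ 0.3768, -0.2692]), 64.8) (array([0.478 , 0.0107]), 35.7)
{'camera_matrix': array([[375.60399409,   0.        , 318.98063174],
       [  0.        , 375.60399409, 239.42257585],
       [  0.        ,   0.        ,   1.        ]]), 'rvec': array([-2.35526574, -1.71843274, -0.23304612]), 'tvec': array([-0.5500324 , -0.02840869,  0.39093896])} [0.16767604 0.5238108  0.40473704]
```

View pics/fit0.png

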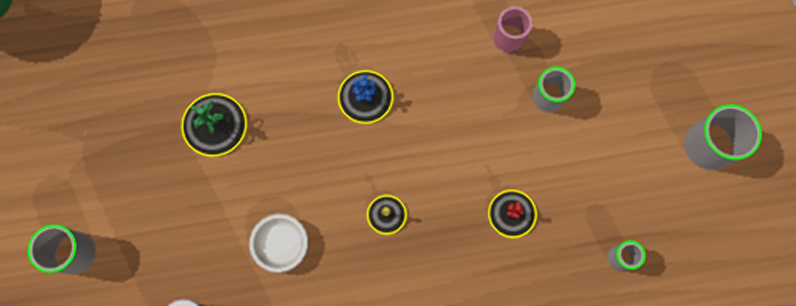

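play_rows:
  translation:
    - [-0.9, -0.04, 0]
    - [-0.9, -0.04, 0]
    - [-0.9, -0.04, 0]
    - [-0.9, -0.04, 0]
    - [-0.9, -0.04, 0]
    - [-0.9, -0.04, 0]
    - [-0.9, -0.04, 0]
    - [-0.9, -0.04, 0]
  twist:
    - [0, 0, 0]
    - [0, 0, 0]
    - [0, 0, 0]
    - [0, 0, 0]
    - [0, 0, 0]
    - [0, 0, 0]
    - [0, 0, 0]
    - [0, 0, 0]
  gripper: [1, 1, 1, 1, 1, 1, 1, 1]

```text
time: 1.4
tool_pos: [0.4394, 0.4231, 0.4048]
ee_rot: [3.141, 0.0, 2.832]
wrist_force: [0.9, 0.8, 0.3]
width: 0.0941
finger_force: 0.0
```

play_rows:
  translation:
    - [-0.8, 0, 0]
    - [-0.6, 0, 0]
    - [0, 0, 0]
    - [0, 0, 0]
  twist:
    - [0, 0, 0]
    - [0, 0, 0]
    - [0, 0, 0]
    - [0, 0, 0]
  gripper: [1, 1, 1, 1]

```text
time: 1.8
tool_pos: [0.4916, 0.4066, 0.4043]
ee_rot: [-3.141, -0.001, 2.831]
wrist_force: [0.3, 0.4, -0.8]
width: 0.0941
finger_force: 0.0
```

```bash
python3 - <<'E'
from h import *
from scipy.spatial.transform import Rotation as R
o=robot.get_obs(); m=robot.camera_model("wrist"); im=robot.snapshot("wrist")
print(o["time"],o["tool_pos"],o["ee_rot"])
Rm=cv2.Rodrigues(m["rvec"])[0]; c=-Rm.T@m["tvec"]; print("cam",c,"in tool",R.from_euler("xyz",o["ee_rot"]).inv().apply(c-o["tool_pos"]),"axis",Rm[2])
f=flask(im,m,54,(.4952,.405)); print(f)
a=im.copy(); draw(a,m,f[0],.027,.062); draw(a,m,(.4952,.405),.027,.062,(255,0,0))
cv2.imwrite("pics/w1.png",a[:,:,::-1]); print(rows((f[0][0],f[0][1],.220)))
E
```

```text
1.8 [0.49157571 0.40664107 0.40433589] [-3.14133648e+00 -1.07967467e-03  2.83102830e+00]
cam [0.41882874 0.42985311 0.38436679] in tool [ 0.07633875 -0.00012445  0.02005156] axis [ 0.25200322 -0.08093323 -0.96433614]
(array([0.4952, 0.405 ]), 80.0)
[-0.12  -0.015  4.616]
```

View pics/w1.png

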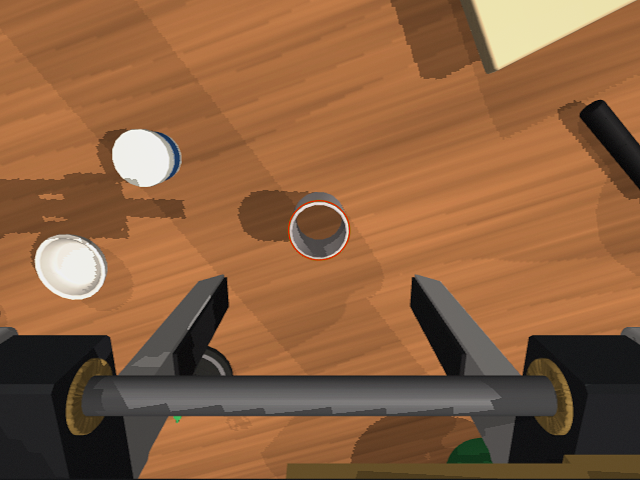

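play_rows:
  translation:
    - [-0.12, -0.015, 0.8]
    - [0, 0, 0.9]
    - [0, 0, 0.9]
    - [0, 0, 0.9]
    - [0, 0, 0.7]
    - [0, 0, 0.4]
    - [0, 0, 0]
    - [0, 0, 0]
  twist:
    - [0, 0, 0]
    - [0, 0, 0]
    - [0, 0, 0]
    - [0, 0, 0]
    - [0, 0, 0]
    - [0, 0, 0]
    - [0, 0, 0]
    - [0, 0, 0]
  gripper: [1, 1, 1, 1, 1, 1, 1, 1]

```text
time: 2.65
tool_pos: [0.4956, 0.4054, 0.2221]
ee_rot: [3.14, 0.001, 2.833]
wrist_force: [-0.3, -0.4, 0.7]
width: 0.0939
finger_force: 0.0
```

play_rows:
  translation:
    - [0, 0, 0]
    - [0, 0, 0]
    - [0, 0, 0]
    - [0, 0, 0]
    - [0, 0, 0]
    - [0, 0, 0]
  twist:
    - [0, 0, 0]
    - [0, 0, 0]
    - [0, 0, 0]
    - [0, 0, 0]
    - [0, 0, 0]
    - [0, 0, 0]
  gripper: [-1, -1, -1, -1, -1, -1]

```text
time: 3.25
tool_pos: [0.4959, 0.4047, 0.2209]
ee_rot: [3.141, 0.0, 2.832]
wrist_force: [0.7, 0.3, 0.8]
width: 0.0543
finger_force: 30.0
```

play_rows:
  translation:
    - [0, 0, -0.4]
    - [0, 0, -0.8]
    - [0, 0, -0.8]
    - [0, 0, -0.7]
    - [-0.25, -0.32, 0]
    - [-0.5, -0.65, 0]
    - [-0.5, -0.65, 0]
    - [-0.5, -0.65, 0]
  twist:
    - [0, 0, 0]
    - [0, 0, 0]
    - [0, 0, 0]
    - [0, 0, 0]
    - [0, 0, 0]
    - [0, 0, 0]
    - [0, 0, 0]
    - [0, 0, 0]
  gripper: [-1, -1, -1, -1, -1, -1, -1, -1]

```text
time: 4.05
tool_pos: [0.5348, 0.2947, 0.3267]
ee_rot: [-3.139, -0.002, 2.832]
wrist_force: [0.1, 0.3, -1.9]
width: 0.0542
finger_force: 30.0
```

play_rows:
  translation:
    - [-0.5, -0.65, 0]
    - [-0.5, -0.65, 0]
    - [-0.5, -0.65, 0]
    - [-0.5, -0.65, 0]
    - [-0.5, -0.65, 0]
    - [-0.5, -0.65, 0]
    - [-0.5, -0.65, 0]
    - [-0.5, -0.65, 0]
  twist:
    - [0, 0, 0]
    - [0, 0, 0]
    - [0, 0, 0]
    - [0, 0, 0]
    - [0, 0, 0]
    - [0, 0, 0]
    - [0, 0, 0]
    - [0, 0, 0]
  gripper: [-1, -1, -1, -1, -1, -1, -1, -1]

```text
time: 4.85
tool_pos: [0.6234, 0.0475, 0.3266]
ee_rot: [-3.14, -0.003, 2.831]
wrist_force: [0.9, -1.1, -2.1]
width: 0.0546
finger_force: 30.0
```

play_rows:
  translation:
    - [-0.37, -0.49, 0]
    - [-0.2, -0.3, 0]
    - [0, 0, 0]
    - [0, 0, 0]
    - [0, 0, 0]
  twist:
    - [0, 0, 0]
    - [0, 0, 0]
    - [0, 0, 0]
    - [0, 0, 0]
    - [0, 0, 0]
  gripper: [-1, -1, -1, -1, -1]

```text
time: 5.35
tool_pos: [0.6354, 0.0141, 0.3284]
ee_rot: [3.141, -0.001, 2.833]
wrist_force: [0.2, -0.5, -2.5]
width: 0.0544
finger_force: 30.0
```

```bash
python3 - <<'E'
from h import *
m=robot.camera_model("wrist"); im=robot.snapshot("wrist")
o=robot.get_obs(); z0=o["tool_pos"][2]-.2209
f=flask(im,m,54,o["tool_pos"][:2],z0=z0); print(o["tool_pos"],o["ee_rot"],f)
b=base(im,m,54,(.6352,.013)); print(b)
a=im.copy(); draw(a,m,f[0],.027,.062+z0); draw(a,m,(.6352,.013),.035,.008,(255,255,0))
cv2.imwrite("pics/w2.png",a[:,:,::-1]); t=o["tool_pos"]+np.r_[np.array([.6352,.013])-f[0],.009-z0]; print(rows(t))
E
```

```text
[0.63547157 0.01424032 0.3285899 ] [ 3.14119404e+00 -4.95915805e-04  2.83348253e+00] (array([0.6347, 0.014 ]), 65.9)
(array([0.6354, 0.0135]), 24.4)
[-0.021 -0.021  2.467]
```

View pics/w2.png

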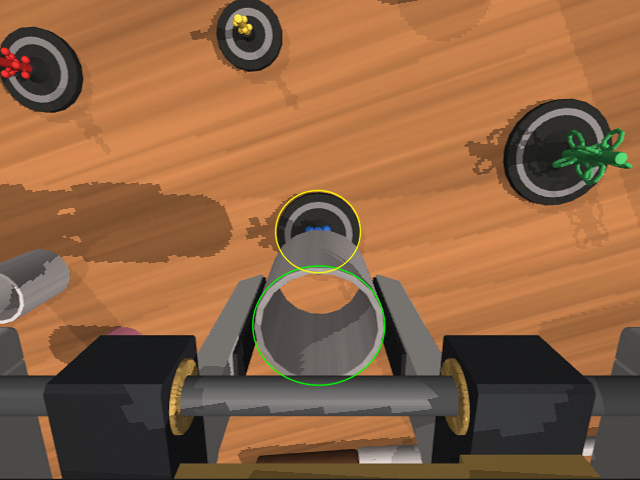

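play_rows:
  translation:
    - [-0.02, -0.02, 0.3]
    - [0, 0, 0.5]
    - [0, 0, 0.5]
    - [0, 0, 0.4]
    - [0, 0, 0.3]
    - [0, 0, 0.2]
    - [0, 0, 0.1]
    - [0, 0, 0.05]
  twist:
    - [0, 0, 0]
    - [0, 0, 0]
    - [0, 0, 0]
    - [0, 0, 0]
    - [0, 0, 0]
    - [0, 0, 0]
    - [0, 0, 0]
    - [0, 0, 0]
  gripper: [-1, -1, -1, -1, -1, -1, -1, -1]

```text
time: 6.2
tool_pos: [0.6365, 0.012, 0.2347]
ee_rot: [3.141, 0.0, 2.832]
wrist_force: [0.4, 0.0, -1.9]
width: 0.0543
finger_force: 30.0
```

play_rows:
  translation:
    - [0, 0, 0]
    - [0, 0, 0.03]
    - [0, 0, 0.03]
    - [0, 0, 0]
  twist:
    - [0, 0, 0]
    - [0, 0, 0]
    - [0, 0, 0]
    - [0, 0, 0]
  gripper: [-1, -1, -1, -1]

```text
time: 6.6
tool_pos: [0.6364, 0.012, 0.2325]
ee_rot: [3.141, 0.0, 2.832]
wrist_force: [-0.2, -0.1, -3.0]
width: 0.0548
finger_force: 30.0
```

play_rows:
  translation:
    - [0, 0, 0.03]
    - [0, 0, 0.03]
    - [0, 0, 0]
  twist:
    - [0, 0, 0]
    - [0, 0, 0]
    - [0, 0, 0]
  gripper: [-1, -1, -1]

```text
time: 6.9
tool_pos: [0.6363, 0.012, 0.2296]
ee_rot: [-3.142, -0.001, 2.832]
wrist_force: [1.4, -0.4, -1.9]
width: 0.0547
finger_force: 30.0
```

play_rows:
  translation:
    - [0, 0, 0.02]
    - [0, 0, 0]
  twist:
    - [0, 0, 0]
    - [0, 0, 0]
  gripper: [-1, -1]

```text
time: 7.1
tool_pos: [0.6363, 0.012, 0.229]
ee_rot: [3.141, -0.0, 2.832]
wrist_force: [-0.1, 0.2, -2.3]
width: 0.054
finger_force: 30.0
```

play_rows:
  translation:
    - [0, 0, 0.02]
    - [0, 0, 0]
  twist:
    - [0, 0, 0]
    - [0, 0, 0]
  gripper: [-1, -1]

```text
time: 7.3
tool_pos: [0.6364, 0.012, 0.2289]
ee_rot: [3.141, 0.0, 2.832]
wrist_force: [-2.1, -0.9, 1.4]
width: 0.0545
finger_force: 30.0
```

```bash
python3 - <<'E'
from h import *
print(robot.get_obs()["tool_pos"],robot.get_obs()["wrist_force"])
m=robot.camera_model("wrist"); im=robot.snapshot("wrist")
cv2.imwrite("pics/w3.png",im[:,:,::-1])
print(flask(im,m,54,(.6352,.013),z0=.008,span=.006),base(im,m,54,(.6352,.013),span=.006))
E
```

```text
[0.63635426 0.01200432 0.22889134] [-2.05187049 -0.89719708  1.36974708]
(array([0.6354, 0.012 ]), 72.8) (array([0.6364, 0.013 ]), 22.9)
```

play_rows:
  translation:
    - [0, 0, 0]
    - [0, 0, 0]
    - [0, 0, 0]
    - [0, 0, -0.4]
    - [0, 0, -0.7]
    - [0, 0, -0.8]
    - [0, 0, -0.7]
    - [0, 0, 0]
  twist:
    - [0, 0, 0]
    - [0, 0, 0]
    - [0, 0, 0]
    - [0, 0, 0]
    - [0, 0, 0]
    - [0, 0, 0]
    - [0, 0, 0]
    - [0, 0, 0]
  gripper: [0.6, 0.6, 0.6, 0.6, 0.6, 0.6, 0.6, 0.6]

```text
time: 8.15
tool_pos: [0.6373, 0.012, 0.3398]
ee_rot: [3.139, 0.012, 2.832]
wrist_force: [0.4, 0.6, 1.2]
width: 0.0751
finger_force: 0.0
```

play_rows:
  translation:
    - [-0.12, -0.8, 0]
    - [-0.12, -0.8, 0]
    - [-0.12, -0.8, 0]
    - [-0.12, -0.8, 0]
    - [-0.12, -0.8, 0]
    - [-0.12, -0.8, 0]
    - [-0.12, -0.8, 0]
    - [-0.05, -0.3, 0]
  twist:
    - [0, 0, 0]
    - [0, 0, 0]
    - [0, 0, 0]
    - [0, 0, 0]
    - [0, 0, 0]
    - [0, 0, 0]
    - [0, 0, 0]
    - [0, 0, 0]
  gripper: [0.6, 0.6, 0.6, 0.6, 0.6, 0.6, 0.6, 0.6]

```text
time: 8.95
tool_pos: [0.5975, -0.2262, 0.3315]
ee_rot: [-3.141, -0.001, 2.829]
wrist_force: [0.4, 1.0, 0.2]
width: 0.0748
finger_force: 0.0
```

play_rows:
  translation:
    - [0, 0, 0]
    - [0, 0, 0]
    - [0, 0, 0]
  twist:
    - [0, 0, 0]
    - [0, 0, 0]
    - [0, 0, 0]
  gripper: [0.6, 0.6, 0.6]

```text
time: 9.25
tool_pos: [0.5987, -0.2221, 0.3322]
ee_rot: [3.141, -0.0, 2.834]
wrist_force: [-0.1, 0.5, -0.3]
width: 0.0754
finger_force: 0.0
```

```bash
python3 - <<'E'
from h import *
o=robot.get_obs();m=robot.camera_model("wrist"); im=robot.snapshot("wrist")
f=flask(im,m,43,(.598,-.2235)); print(o["tool_pos"],o["width"],f,rows((*f[0],.212)))
a=im.copy();draw(a,m,f[0],.0215,.054)
t=robot.snapshot("top");mt=robot.camera_model("top")
print(flask(t,mt,54,(.6352,.013),z0=.008),base(t,mt,54,(.6352,.013)))
cv2.imwrite("pics/w4.png",np.hstack([cv2.resize(a,(400,300)),cv2.resize(t[150:270,240:400],(400,300))])[:,:,::-1])
E
```

```text
[ 0.59866763 -0.2221136   0.3321944 ] 0.07535265000760806 (array([ 0.598 , -0.2248]), 80.0) [-0.004 -0.072  3.007]
(array([0.635 , 0.0127]), 67.6) (array([0.6352, 0.0132]), 27.8)
```

View pics/w4.png

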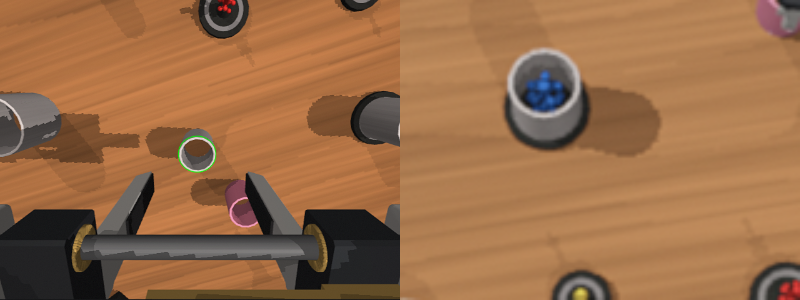

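play_rows:
  translation:
    - [0, -0.07, 0.5]
    - [0, 0, 0.8]
    - [0, 0, 0.8]
    - [0, 0, 0.6]
    - [0, 0, 0.3]
    - [0, 0, 0]
    - [0, 0, 0]
  twist:
    - [0, 0, 0]
    - [0, 0, 0]
    - [0, 0, 0]
    - [0, 0, 0]
    - [0, 0, 0]
    - [0, 0, 0]
    - [0, 0, 0]
  gripper: [0.6, 0.6, 0.6, 0.6, 0.6, 0.6, 0.6]

```text
time: 10.05
tool_pos: [0.598, -0.2261, 0.2135]
ee_rot: [-3.141, 0.002, 2.832]
wrist_force: [-1.0, 0.6, -0.6]
width: 0.0748
finger_force: 0.0
```

play_rows:
  translation:
    - [0, 0, 0]
    - [0, 0, 0]
    - [0, 0, 0]
    - [0, 0, 0]
    - [0, 0, 0]
    - [0, 0, 0]
  twist:
    - [0, 0, 0]
    - [0, 0, 0]
    - [0, 0, 0]
    - [0, 0, 0]
    - [0, 0, 0]
    - [0, 0, 0]
  gripper: [-1, -1, -1, -1, -1, -1]

```text
time: 10.65
tool_pos: [0.5977, -0.2261, 0.213]
ee_rot: [3.141, 0.001, 2.832]
wrist_force: [-0.4, 1.6, 2.8]
width: 0.0434
finger_force: 30.0
```

play_rows:
  translation:
    - [0, 0, -0.4]
    - [0, 0, -0.8]
    - [0, 0, -0.8]
    - [0, 0, -0.6]
    - [0.3, 0.06, 0]
    - [0.6, 0.12, 0]
    - [0.6, 0.12, 0]
    - [0.6, 0.12, 0]
  twist:
    - [0, 0, 0]
    - [0, 0, 0]
    - [0, 0, 0]
    - [0, 0, 0]
    - [0, 0, 0]
    - [0, 0, 0]
    - [0, 0, 0]
    - [0, 0, 0]
  gripper: [-1, -1, -1, -1, -1, -1, -1, -1]

```text
time: 11.45
tool_pos: [0.5215, -0.1845, 0.3165]
ee_rot: [-3.141, -0.001, 2.832]
wrist_force: [0.6, -0.2, -3.0]
width: 0.0432
finger_force: 30.0
```

play_rows:
  translation:
    - [0.6, 0.12, 0]
    - [0.6, 0.12, 0]
    - [0.5, 0.1, 0]
    - [0.25, 0.04, 0]
    - [0, 0, 0]
    - [0, 0, 0]
    - [0, 0, 0]
  twist:
    - [0, 0, 0]
    - [0, 0, 0]
    - [0, 0, 0]
    - [0, 0, 0]
    - [0, 0, 0]
    - [0, 0, 0]
    - [0, 0, 0]
  gripper: [-1, -1, -1, -1, -1, -1, -1]

```text
time: 12.15
tool_pos: [0.4536, -0.1469, 0.3164]
ee_rot: [-3.141, 0.001, 2.832]
wrist_force: [-0.6, -0.4, -1.4]
width: 0.0432
finger_force: 30.0
```

```bash
cat >> h.py <<'E'
def over(d,b,zg):
    "held flask d, grasped at TCP height zg, over base at b: shift to a rim height of 12 mm"
    o=robot.get_obs(); m=robot.camera_model("wrist"); im=robot.snapshot("wrist"); z0=o["tool_pos"][2]-zg
    f=flask(im,m,d,o["tool_pos"][:2],z0=z0,span=.008); bb=base(im,m,d,b)
    print(o["tool_pos"],o["ee_rot"],f,bb,rows(o["tool_pos"]+np.r_[np.array(b)-f[0],.012-z0]))
    a=im.copy(); draw(a,m,f[0],d/2e3,H[d]+z0); draw(a,m,b,RB[d],.008,(255,255,0)); cv2.imwrite(f"pics/over{d}.png",a[:,:,::-1])
E
python3 -c "
from h import *
over(43,(.4532,-.1458),.213)"
```

```text
[ 0.45355476 -0.14691332  0.31642654] [-3.14145107e+00  6.17596480e-04  2.83153157e+00] (array([ 0.4541, -0.1474]), 68.3) (array([ 0.4527, -0.1458]), 28.5) [0.033 0.031 2.282]
```

play_rows:
  translation:
    - [0.033, 0.03, 0.3]
    - [0, 0, 0.5]
    - [0, 0, 0.5]
    - [0, 0, 0.4]
    - [0, 0, 0.3]
    - [0, 0, 0.2]
    - [0, 0, 0.08]
    - [0, 0, 0]
  twist:
    - [0, 0, 0]
    - [0, 0, 0]
    - [0, 0, 0]
    - [0, 0, 0]
    - [0, 0, 0]
    - [0, 0, 0]
    - [0, 0, 0]
    - [0, 0, 0]
  gripper: [-1, -1, -1, -1, -1, -1, -1, -1]

```text
time: 13.0
tool_pos: [0.4521, -0.1449, 0.2248]
ee_rot: [3.141, -0.0, 2.832]
wrist_force: [0.7, 1.0, -2.2]
width: 0.0432
finger_force: 30.0
```

play_rows:
  translation:
    - [0, 0, 0.03]
    - [0, 0, 0.03]
    - [0, 0, 0.02]
    - [0, 0, 0]
  twist:
    - [0, 0, 0]
    - [0, 0, 0]
    - [0, 0, 0]
    - [0, 0, 0]
  gripper: [-1, -1, -1, -1]

```text
time: 13.4
tool_pos: [0.4521, -0.1449, 0.2221]
ee_rot: [3.142, 0.0, 2.832]
wrist_force: [-1.0, -1.0, -2.9]
width: 0.0431
finger_force: 30.0
```

play_rows:
  translation:
    - [0, 0, 0.02]
    - [0, 0, 0]
  twist:
    - [0, 0, 0]
    - [0, 0, 0]
  gripper: [-1, -1]

```text
time: 13.6
tool_pos: [0.452, -0.1449, 0.2211]
ee_rot: [3.142, 0.0, 2.832]
wrist_force: [-0.3, 0.0, -2.3]
width: 0.0434
finger_force: 30.0
```

play_rows:
  translation:
    - [0, 0, 0.015]
    - [0, 0, 0]
  twist:
    - [0, 0, 0]
    - [0, 0, 0]
  gripper: [-1, -1]

```text
time: 13.8
tool_pos: [0.4521, -0.1449, 0.2209]
ee_rot: [3.142, 0.0, 2.832]
wrist_force: [-1.0, 0.7, 1.9]
width: 0.0432
finger_force: 30.0
```

play_rows:
  translation:
    - [0, 0, 0]
    - [0, 0, 0]
    - [0, 0, 0]
    - [0, 0, -0.4]
    - [0, 0, -0.7]
    - [0, 0, -0.8]
    - [0, 0, -0.7]
    - [0, 0, 0]
  twist:
    - [0, 0, 0]
    - [0, 0, 0]
    - [0, 0, 0]
    - [0, 0, 0]
    - [0, 0, 0]
    - [0, 0, 0]
    - [0, 0, 0]
    - [0, 0, 0]
  gripper: [0.5, 0.5, 0.5, 0.5, 0.5, 0.5, 0.5, 0.5]

```text
time: 14.6
tool_pos: [0.4531, -0.1454, 0.3293]
ee_rot: [-3.14, 0.01, 2.832]
wrist_force: [0.8, 0.1, 0.9]
width: 0.0706
finger_force: 0.0
```

play_rows:
  translation:
    - [0.14, -0.6, 0]
    - [0.16, -0.7, 0]
    - [0.18, -0.7, 0]
    - [0.18, -0.7, 0]
    - [0.13, -0.6, 0]
    - [0.05, -0.23, 0]
    - [0, 0, 0]
    - [0, 0, 0]
  twist:
    - [0, 0, 0]
    - [0, 0, 0]
    - [0, 0, 0]
    - [0, 0, 0]
    - [0, 0, 0]
    - [0, 0, 0]
    - [0, 0, 0]
    - [0, 0, 0]
  gripper: [0.5, 0.5, 0.5, 0.5, 0.5, 0.5, 0.5, 0.5]

```text
time: 15.4
tool_pos: [0.3772, -0.2686, 0.3238]
ee_rot: [3.14, -0.001, 2.832]
wrist_force: [0.1, -0.8, -0.2]
width: 0.071
finger_force: 0.0
```

```bash
python3 - <<'E'
from h import *
o=robot.get_obs();m=robot.camera_model("wrist"); im=robot.snapshot("wrist")
f=flask(im,m,32,(.3768,-.2692)); print(o["tool_pos"],o["width"],f,rows((*f[0],.208)))
a=im.copy();draw(a,m,f[0],.016,.046)
t=robot.snapshot("top");mt=robot.camera_model("top")
print(flask(t,mt,43,(.4532,-.1458),z0=.008),base(t,mt,43,(.4532,-.1458)))
cv2.imwrite("pics/w5.png",np.hstack([cv2.resize(a,(400,300)),cv2.resize(t[210:330,330:490],(400,300))])[:,:,::-1])
E
```

```text
[ 0.37721646 -0.26864252  0.32380915] 0.07095810101776677 (array([ 0.3763, -0.2707]), 80.0) [ 0.007 -0.065  2.901]
(array([ 0.4517, -0.1436]), 67.4) (array([ 0.453 , -0.1448]), 25.3)
```

View pics/w5.png

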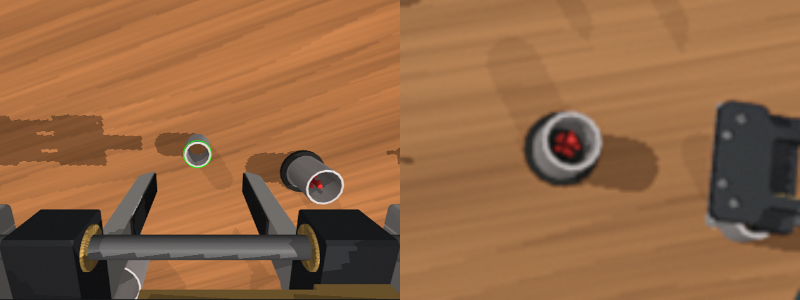

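play_rows:
  translation:
    - [0, -0.06, 0.5]
    - [0, 0, 0.8]
    - [0, 0, 0.8]
    - [0, 0, 0.5]
    - [0, 0, 0.3]
    - [0, 0, 0]
    - [0, 0, 0]
  twist:
    - [0, 0, 0]
    - [0, 0, 0]
    - [0, 0, 0]
    - [0, 0, 0]
    - [0, 0, 0]
    - [0, 0, 0]
    - [0, 0, 0]
  gripper: [0.5, 0.5, 0.5, 0.5, 0.5, 0.5, 0.5]

```text
time: 16.2
tool_pos: [0.3768, -0.2714, 0.2093]
ee_rot: [-3.141, 0.001, 2.833]
wrist_force: [0.4, -0.1, 0.6]
width: 0.0709
finger_force: 0.0
```

play_rows:
  translation:
    - [0, 0, 0]
    - [0, 0, 0]
    - [0, 0, 0]
    - [0, 0, 0]
    - [0, 0, 0]
    - [0, 0, 0]
  twist:
    - [0, 0, 0]
    - [0, 0, 0]
    - [0, 0, 0]
    - [0, 0, 0]
    - [0, 0, 0]
    - [0, 0, 0]
  gripper: [-1, -1, -1, -1, -1, -1]

```text
time: 16.8
tool_pos: [0.3763, -0.2714, 0.2086]
ee_rot: [3.141, 0.0, 2.832]
wrist_force: [-0.6, -0.3, 1.7]
width: 0.0311
finger_force: 30.0
```

play_rows:
  translation:
    - [0, 0, -0.4]
    - [0, 0, -0.8]
    - [0, 0, -0.8]
    - [0, 0, -0.7]
    - [-0.01, 0.3, 0]
    - [-0.02, 0.6, 0]
    - [-0.03, 0.7, 0]
    - [-0.03, 0.7, 0]
  twist:
    - [0, 0, 0]
    - [0, 0, 0]
    - [0, 0, 0]
    - [0, 0, 0]
    - [0, 0, 0]
    - [0, 0, 0]
    - [0, 0, 0]
    - [0, 0, 0]
  gripper: [-1, -1, -1, -1, -1, -1, -1, -1]

```text
time: 17.6
tool_pos: [0.4076, -0.1834, 0.3145]
ee_rot: [3.14, -0.003, 2.831]
wrist_force: [-0.2, 0.5, -1.2]
width: 0.0307
finger_force: 30.0
```

play_rows:
  translation:
    - [-0.03, 0.8, 0]
    - [-0.03, 0.8, 0]
    - [-0.03, 0.8, 0]
    - [-0.03, 0.8, 0]
    - [-0.02, 0.8, 0]
    - [-0.02, 0.7, 0]
    - [-0.02, 0.48, 0]
    - [0, 0, 0]
  twist:
    - [0, 0, 0]
    - [0, 0, 0]
    - [0, 0, 0]
    - [0, 0, 0]
    - [0, 0, 0]
    - [0, 0, 0]
    - [0, 0, 0]
    - [0, 0, 0]
  gripper: [-1, -1, -1, -1, -1, -1, -1, -1]

```text
time: 18.4
tool_pos: [0.4776, 0.0126, 0.3144]
ee_rot: [3.141, -0.003, 2.836]
wrist_force: [-0.5, -0.2, -1.2]
width: 0.0309
finger_force: 30.0
```

play_rows:
  translation:
    - [0, 0, 0]
    - [0, 0, 0]
    - [0, 0, 0]
  twist:
    - [0, 0, 0]
    - [0, 0, 0]
    - [0, 0, 0]
  gripper: [-1, -1, -1]

```text
time: 18.7
tool_pos: [0.4774, 0.0095, 0.3161]
ee_rot: [-3.141, -0.001, 2.83]
wrist_force: [-0.0, 0.0, -1.4]
width: 0.0306
finger_force: 30.0
```

```bash
python3 -c "
from h import *
over(32,(.478,.0107),.2086)"
```

```text
[0.47744145 0.00953247 0.31608044] [-3.14133436e+00 -6.20463656e-04  2.83042845e+00] (array([0.4774, 0.009 ]), 67.6) (array([0.4772, 0.0112]), 34.4) [-0.     0.046  2.392]
```

View pics/over32.png

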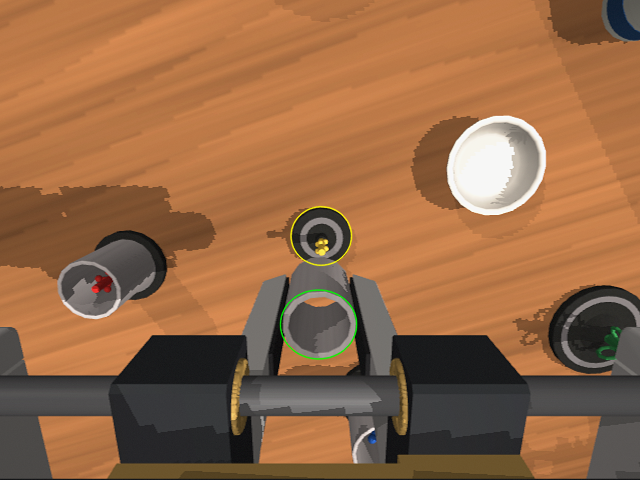

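play_rows:
  translation:
    - [0, 0.045, 0.3]
    - [0, 0, 0.5]
    - [0, 0, 0.5]
    - [0, 0, 0.5]
    - [0, 0, 0.3]
    - [0, 0, 0.2]
    - [0, 0, 0.08]
    - [0, 0, 0]
  twist:
    - [0, 0, 0]
    - [0, 0, 0]
    - [0, 0, 0]
    - [0, 0, 0]
    - [0, 0, 0]
    - [0, 0, 0]
    - [0, 0, 0]
    - [0, 0, 0]
  gripper: [-1, -1, -1, -1, -1, -1, -1, -1]

```text
time: 19.55
tool_pos: [0.4784, 0.0119, 0.2213]
ee_rot: [3.141, 0.0, 2.832]
wrist_force: [0.7, 0.1, -0.4]
width: 0.0305
finger_force: 30.0
```

play_rows:
  translation:
    - [0, 0, 0.03]
    - [0, 0, 0.03]
    - [0, 0, 0.02]
    - [0, 0, 0]
  twist:
    - [0, 0, 0]
    - [0, 0, 0]
    - [0, 0, 0]
    - [0, 0, 0]
  gripper: [-1, -1, -1, -1]

```text
time: 19.95
tool_pos: [0.4784, 0.012, 0.2183]
ee_rot: [3.141, 0.0, 2.832]
wrist_force: [-0.2, -0.4, -0.9]
width: 0.0306
finger_force: 30.0
```

Contact is expected near 0.2165.

play_rows:
  translation:
    - [0, 0, 0.03]
    - [0, 0, 0]
  twist:
    - [0, 0, 0]
    - [0, 0, 0]
  gripper: [-1, -1]

```text
time: 20.15
tool_pos: [0.4783, 0.012, 0.2168]
ee_rot: [3.142, -0.0, 2.832]
wrist_force: [-0.4, 0.8, -0.6]
width: 0.0307
finger_force: 30.0
```

play_rows:
  translation:
    - [0, 0, 0.015]
    - [0, 0, 0]
  twist:
    - [0, 0, 0]
    - [0, 0, 0]
  gripper: [-1, -1]

```text
time: 20.35
tool_pos: [0.4783, 0.012, 0.2166]
ee_rot: [3.142, 0.0, 2.832]
wrist_force: [-0.8, 1.0, 1.3]
width: 0.0309
finger_force: 30.0
```

play_rows:
  translation:
    - [0, 0, 0]
    - [0, 0, 0]
    - [0, 0, 0]
    - [0, 0, -0.4]
    - [0, 0, -0.8]
    - [0, 0, -0.8]
    - [0, 0, -0.8]
    - [0, 0, 0]
  twist:
    - [0, 0, 0]
    - [0, 0, 0]
    - [0, 0, 0]
    - [0, 0, 0]
    - [0, 0, 0]
    - [0, 0, 0]
    - [0, 0, 0]
    - [0, 0, 0]
  gripper: [0.3, 0.3, 0.3, 0.3, 0.3, 0.3, 0.3, 0.3]

```text
time: 21.15
tool_pos: [0.4796, 0.0119, 0.3336]
ee_rot: [3.139, 0.01, 2.832]
wrist_force: [0.2, -0.4, -0.4]
width: 0.0612
finger_force: 0.0
```

play_rows:
  translation:
    - [-0.25, -0.65, 0]
    - [-0.25, -0.65, 0]
    - [-0.25, -0.65, 0]
    - [-0.25, -0.65, 0]
    - [-0.25, -0.65, 0]
    - [-0.25, -0.65, 0]
    - [-0.25, -0.65, 0]
    - [-0.25, -0.65, 0]
  twist:
    - [0, 0, 0]
    - [0, 0, 0]
    - [0, 0, 0]
    - [0, 0, 0]
    - [0, 0, 0]
    - [0, 0, 0]
    - [0, 0, 0]
    - [0, 0, 0]
  gripper: [1, 1, 1, 1, 1, 1, 1, 1]

```text
time: 21.95
tool_pos: [0.4908, -0.2116, 0.3267]
ee_rot: [3.141, -0.002, 2.832]
wrist_force: [-0.2, 0.4, -0.2]
width: 0.0938
finger_force: 0.0
```

play_rows:
  translation:
    - [-0.25, -0.65, 0]
    - [-0.25, -0.65, 0]
    - [-0.25, -0.65, 0]
    - [-0.25, -0.65, 0]
    - [-0.25, -0.65, 0]
    - [-0.25, -0.65, 0]
    - [-0.25, -0.65, 0]
    - [-0.03, -0.27, 0]
  twist:
    - [0, 0, 0]
    - [0, 0, 0]
    - [0, 0, 0]
    - [0, 0, 0]
    - [0, 0, 0]
    - [0, 0, 0]
    - [0, 0, 0]
    - [0, 0, 0]
  gripper: [1, 1, 1, 1, 1, 1, 1, 1]

```text
time: 22.75
tool_pos: [0.4997, -0.4179, 0.3259]
ee_rot: [3.141, -0.002, 2.83]
wrist_force: [-0.0, -0.0, -0.1]
width: 0.0943
finger_force: 0.0
```

play_rows:
  translation:
    - [0, 0, 0]
    - [0, 0, 0]
    - [0, 0, 0]
  twist:
    - [0, 0, 0]
    - [0, 0, 0]
    - [0, 0, 0]
  gripper: [1, 1, 1]

```text
time: 23.05
tool_pos: [0.5003, -0.4146, 0.3282]
ee_rot: [3.141, -0.0, 2.833]
wrist_force: [0.5, 0.8, 0.2]
width: 0.094
finger_force: 0.0
```

```bash
python3 - <<'E'
from h import *
o=robot.get_obs();m=robot.camera_model("wrist"); im=robot.snapshot("wrist")
f=flask(im,m,66,(.4998,-.416)); print(o["tool_pos"],o["width"],f,rows((*f[0],.226)))
a=im.copy();draw(a,m,f[0],.033,.070)
t=robot.snapshot("top");mt=robot.camera_model("top")
print(flask(t,mt,32,(.478,.0107),z0=.008),base(t,mt,32,(.478,.0107)))
cv2.imwrite("pics/w6.png",np.hstack([cv2.resize(a,(400,300)),cv2.resize(t[210:330,230:390],(400,300))])[:,:,::-1])
E
```

```text
[ 0.50031181 -0.41460088  0.32819197] 0.09401350769561387 (array([ 0.5003, -0.4182]), 80.0) [-0.026 -0.087  2.56 ]
(array([0.4778, 0.0122]), 75.7) (array([0.48  , 0.0112]), 22.3)
```

View pics/w6.png

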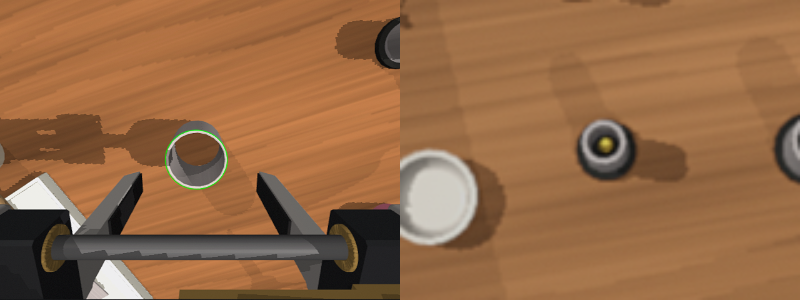

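play_rows:
  translation:
    - [-0.02, -0.085, 0.5]
    - [0, 0, 0.7]
    - [0, 0, 0.6]
    - [0, 0, 0.5]
    - [0, 0, 0.25]
    - [0, 0, 0]
    - [0, 0, 0]
  twist:
    - [0, 0, 0]
    - [0, 0, 0]
    - [0, 0, 0]
    - [0, 0, 0]
    - [0, 0, 0]
    - [0, 0, 0]
    - [0, 0, 0]
  gripper: [1, 1, 1, 1, 1, 1, 1]

```text
time: 23.85
tool_pos: [0.5002, -0.4193, 0.2273]
ee_rot: [-3.141, 0.001, 2.832]
wrist_force: [-0.5, 0.5, 0.8]
width: 0.0936
finger_force: 0.0
```

play_rows:
  translation:
    - [0, 0, 0]
    - [0, 0, 0]
    - [0, 0, 0]
    - [0, 0, 0]
    - [0, 0, 0]
  twist:
    - [0, 0, 0]
    - [0, 0, 0]
    - [0, 0, 0]
    - [0, 0, 0]
    - [0, 0, 0]
  gripper: [-1, -1, -1, -1, -1]

```text
time: 24.35
tool_pos: [0.5001, -0.419, 0.227]
ee_rot: [3.141, 0.001, 2.832]
wrist_force: [0.2, 1.1, 3.7]
width: 0.0655
finger_force: 29.7
```

play_rows:
  translation:
    - [0, 0, -0.4]
    - [0, 0, -0.9]
    - [0, 0, -0.9]
    - [0, 0, -0.7]
    - [0.03, 0.3, 0]
    - [0.06, 0.55, 0]
    - [0.08, 0.75, 0]
    - [0.08, 0.75, 0]
  twist:
    - [0, 0, 0]
    - [0, 0, 0]
    - [0, 0, 0]
    - [0, 0, 0]
    - [0, 0, 0]
    - [0, 0, 0]
    - [0, 0, 0]
    - [0, 0, 0]
  gripper: [-1, -1, -1, -1, -1, -1, -1, -1]

```text
time: 25.15
tool_pos: [0.5187, -0.324, 0.3383]
ee_rot: [3.138, -0.006, 2.832]
wrist_force: [-0.2, 1.1, -3.5]
width: 0.0656
finger_force: 29.6
```

play_rows:
  translation:
    - [0.085, 0.8, 0]
    - [0.085, 0.8, 0]
    - [0.085, 0.8, 0]
    - [0.085, 0.8, 0]
    - [0.085, 0.8, 0]
    - [0.085, 0.8, 0]
    - [0.085, 0.8, 0]
    - [0.085, 0.8, 0]
  twist:
    - [0, 0, 0]
    - [0, 0, 0]
    - [0, 0, 0]
    - [0, 0, 0]
    - [0, 0, 0]
    - [0, 0, 0]
    - [0, 0, 0]
    - [0, 0, 0]
  gripper: [-1, -1, -1, -1, -1, -1, -1, -1]

```text
time: 25.95
tool_pos: [0.57, -0.0714, 0.3386]
ee_rot: [3.142, -0.007, 2.833]
wrist_force: [0.1, -1.2, -2.4]
width: 0.0653
finger_force: 29.6
```

play_rows:
  translation:
    - [0.085, 0.8, 0]
    - [0.085, 0.8, 0]
    - [0.085, 0.8, 0]
    - [0.085, 0.8, 0]
    - [0.085, 0.8, 0]
    - [0.085, 0.8, 0]
    - [0.085, 0.8, 0]
    - [0.085, 0.8, 0]
  twist:
    - [0, 0, 0]
    - [0, 0, 0]
    - [0, 0, 0]
    - [0, 0, 0]
    - [0, 0, 0]
    - [0, 0, 0]
    - [0, 0, 0]
    - [0, 0, 0]
  gripper: [-1, -1, -1, -1, -1, -1, -1, -1]

```text
time: 26.75
tool_pos: [0.6216, 0.1803, 0.3383]
ee_rot: [-3.139, -0.006, 2.833]
wrist_force: [1.0, -0.2, -2.8]
width: 0.0656
finger_force: 29.6
```

play_rows:
  translation:
    - [0.06, 0.55, 0]
    - [0.04, 0.3, 0]
    - [0, 0, 0]
    - [0, 0, 0]
    - [0, 0, 0]
  twist:
    - [0, 0, 0]
    - [0, 0, 0]
    - [0, 0, 0]
    - [0, 0, 0]
    - [0, 0, 0]
  gripper: [-1, -1, -1, -1, -1]

```text
time: 27.25
tool_pos: [0.6295, 0.21, 0.3418]
ee_rot: [-3.141, -0.001, 2.831]
wrist_force: [-0.0, -0.1, -3.9]
width: 0.0652
finger_force: 29.6
```

```bash
python3 -c "
from h import *
over(66,(.6302,.2115),.227)"
```

```text
[0.62954605 0.21003934 0.34183386] [-3.14057766e+00 -7.61966425e-04  2.83058216e+00] (array([0.6283, 0.21  ]), 60.3) (array([0.6317, 0.2125]), 31.3) [-0.03   0.055  2.579]
```

View pics/over66.png

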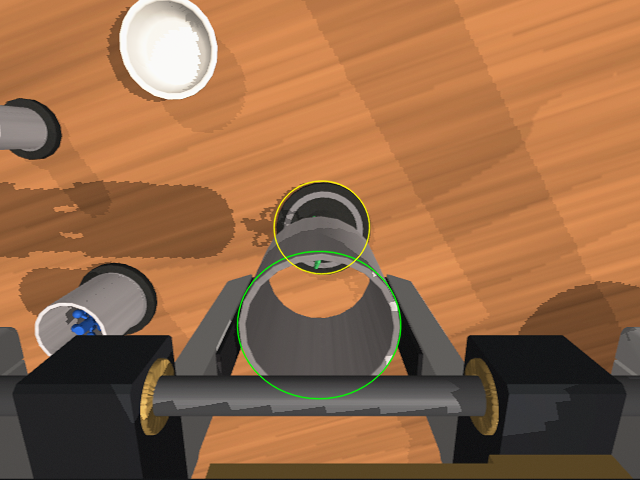

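play_rows:
  translation:
    - [-0.045, 0.07, 0.3]
    - [0, 0, 0.5]
    - [0, 0, 0.5]
    - [0, 0, 0.5]
    - [0, 0, 0.4]
    - [0, 0, 0.25]
    - [0, 0, 0.12]
    - [0, 0, 0]
  twist:
    - [0, 0, 0]
    - [0, 0, 0]
    - [0, 0, 0]
    - [0, 0, 0]
    - [0, 0, 0]
    - [0, 0, 0]
    - [0, 0, 0]
    - [0, 0, 0]
  gripper: [-1, -1, -1, -1, -1, -1, -1, -1]

```text
time: 28.1
tool_pos: [0.6324, 0.213, 0.2389]
ee_rot: [-3.141, -0.001, 2.832]
wrist_force: [-0.2, 0.5, -3.0]
width: 0.0655
finger_force: 29.6
```

play_rows:
  translation:
    - [0, 0, 0.03]
    - [0, 0, 0.03]
    - [0, 0, 0.02]
    - [0, 0, 0]
  twist:
    - [0, 0, 0]
    - [0, 0, 0]
    - [0, 0, 0]
    - [0, 0, 0]
  gripper: [-1, -1, -1, -1]

```text
time: 28.5
tool_pos: [0.6324, 0.2132, 0.2367]
ee_rot: [3.141, 0.001, 2.832]
wrist_force: [-0.3, 0.7, -2.9]
width: 0.0655
finger_force: 29.6
```

play_rows:
  translation:
    - [0, 0, 0.025]
    - [0, 0, 0]
  twist:
    - [0, 0, 0]
    - [0, 0, 0]
  gripper: [-1, -1]

```text
time: 28.7
tool_pos: [0.6323, 0.2132, 0.2352]
ee_rot: [3.142, -0.0, 2.832]
wrist_force: [-0.8, 1.1, -4.3]
width: 0.0655
finger_force: 29.6
```

play_rows:
  translation:
    - [0, 0, 0.015]
    - [0, 0, 0]
  twist:
    - [0, 0, 0]
    - [0, 0, 0]
  gripper: [-1, -1]

```text
time: 28.9
tool_pos: [0.6324, 0.2132, 0.235]
ee_rot: [3.141, 0.0, 2.832]
wrist_force: [-1.2, 0.4, -1.6]
width: 0.0657
finger_force: 29.6
```

play_rows:
  translation:
    - [0, 0, 0.012]
    - [0, 0, 0]
  twist:
    - [0, 0, 0]
    - [0, 0, 0]
  gripper: [-1, -1]

```text
time: 29.1
tool_pos: [0.6324, 0.2132, 0.235]
ee_rot: [3.141, 0.0, 2.832]
wrist_force: [-2.0, -0.7, 1.0]
width: 0.0655
finger_force: 29.6
```

play_rows:
  translation:
    - [0, 0, 0]
    - [0, 0, 0]
    - [0, 0, 0]
    - [0, 0, -0.4]
    - [0, 0, -0.8]
    - [0, 0, -0.8]
    - [0, 0, -0.8]
    - [0, 0, -0.8]
  twist:
    - [0, 0, 0]
    - [0, 0, 0]
    - [0, 0, 0]
    - [0, 0, 0]
    - [0, 0, 0]
    - [0, 0, 0]
    - [0, 0, 0]
    - [0, 0, 0]
  gripper: [0.9, 0.9, 0.9, 0.9, 0.9, 0.9, 0.9, 0.9]

```text
time: 29.9
tool_pos: [0.6322, 0.2131, 0.3812]
ee_rot: [3.14, 0.002, 2.832]
wrist_force: [0.2, 0.3, -0.1]
width: 0.089
finger_force: 0.0
```

play_rows:
  translation:
    - [0.4, 0.4, 0]
    - [0.5, 0.6, 0]
    - [0.5, 0.8, 0]
    - [0.5, 0.8, 0]
    - [0.5, 0.8, 0]
    - [0.5, 0.6, 0]
    - [0.3, 0.4, 0]
    - [0, 0, 0]
  twist:
    - [0, 0, 0]
    - [0, 0, 0]
    - [0, 0, 0]
    - [0, 0, 0]
    - [0, 0, 0]
    - [0, 0, 0]
    - [0, 0, 0]
    - [0, 0, 0]
  gripper: [0.9, 0.9, 0.9, 0.9, 0.9, 0.9, 0.9, 0.9]

```text
time: 30.7
tool_pos: [0.5629, 0.422, 0.379]
ee_rot: [3.14, 0.0, 2.835]
wrist_force: [-0.2, -1.2, -0.1]
width: 0.0892
finger_force: 0.0
```

```bash
python3 - <<'E'
from h import *
t=robot.snapshot("top");m=robot.camera_model("top")
B={66:(.6302,.2115),54:(.6352,.013),43:(.4532,-.1458),32:(.478,.0107)}
for d in B: print(d,flask(t,m,d,B[d],z0=.008,span=.008),base(t,m,d,B[d],span=.006))
cv2.imwrite("pics/end.png",cv2.resize(t[130:330,60:460],(800,400),interpolation=cv2.INTER_CUBIC)[:,:,::-1])
s=robot.snapshot("scene");cv2.imwrite("pics/ends.png",s[:,:,::-1])
E
```

```text
66 (array([0.631 , 0.2135]), 69.0) (array([0.63  , 0.2118]), 24.8)
54 (array([0.635 , 0.0127]), 66.1) (array([0.6352, 0.0132]), 26.9)
43 (array([ 0.4517, -0.1436]), 67.2) (array([ 0.453 , -0.1448]), 25.2)
32 (array([0.4778, 0.0122]), 69.4) (array([0.4802, 0.0112]), 19.7)
```

View pics/end.png

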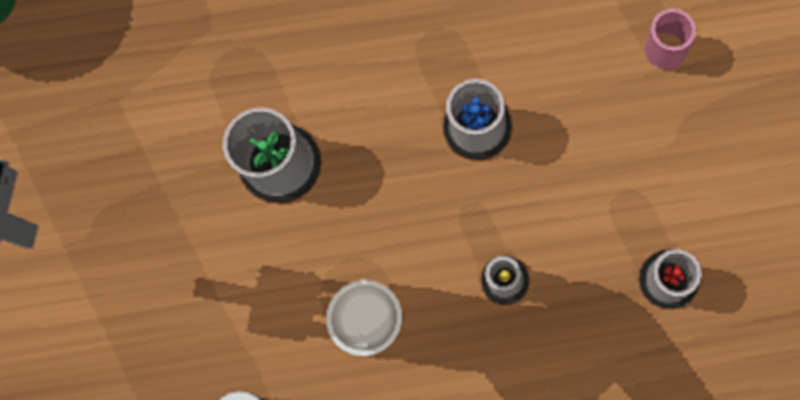

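View pics/ends.png

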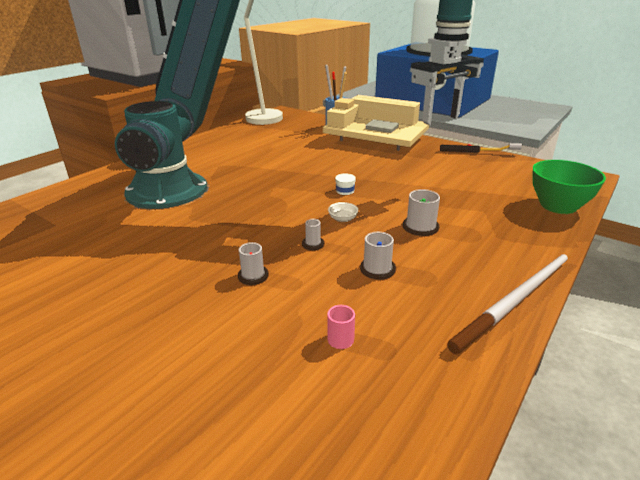

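All four flasks stand upright on their own bases, centred to about 2 mm. The bases, jar, dish and pink tube have not moved.

```bash
python3 -c "
from bench import robot
print(robot.close_job())"
```

```text
the job is handed in; nothing more can be done
None
```

The job is handed in: each of the four flasks stands upright over the wax tree on the base of its own size, centred to about 2 mm in the last pictures, and the bases, white jar and white dish appear unmoved; it took about 31 s of the 112 s allowed.

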